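# Tap the game cases in the rack into line

## Robot

A 6-joint arm with a two-finger parallel gripper is mounted at the origin on the work surface. World frame = base frame: x ahead of the robot, y to its left, z up, the work surface at z = 0. Lengths are in mm, angles in rad, forces in N, time in s.
With the tool pointing down it reaches from about 350 to 975 mm from the base axis. Payload 7.1 kg.
Tool frame: the origin (TCP) lies midway between the tips of the shut fingers; the grasp point (between the pads) lies 19 mm behind it; z points along the fingers, x is the direction in which the jaws open and shut, and the axes are right-handed (so a half turn about z gives the same grasp; the last joint's range is limited). The gripper opens to 88 mm and grips with 3 to 60 N. Pads are 20 mm wide; open, the fingers measure 115 mm over their backs; the gripper's body (75 mm by 178 mm) begins 61 mm behind the grasp point.
Start: joints at [-1.316, 0.423, 1.63, -0, 1.089, -0.019], TCP at [169.013, -601.697, 222.675] pointing down, gripper open.
Joint ranges: [-3, 3], [-0.9, 2.11], [0.09, 2.58], [-1.31, 4.45], [0.11, 2.69], [-2.54, 2.54]. Speed limits (rad/s): [2.39, 2.39, 3.01, 3.14, 3.14, 3.14].

## Interface

Orientations are given as a unit quaternion [w, x, y, z].
In Python, from bench import ctrl gives the robot as it stands.
- The arm moves only by the tool drive_tool, never from a script. Its argument "commands" is a list of rows, each an object of numbers: "x", "y", "z": the shift along the tool's x, y, z in mm; "rx", "ry", "rz": the turn, a rotation vector about the tool's x, y, z in rad; "grip": the opening, from 0 (shut) to 1 (fully open). A call has 1 to 20 rows; each row is the pose to reach, as a shift and turn from the pose commanded when the call began, along the tool's axes at that moment; what a row does not reach only later rows make up. A row lasts 1/12 s, in which the tool goes at most 41.7 mm and 7.16 degrees, less where a joint would pass 70% of its speed; a pose out of reach is approached as far as the arm can. A call with a gripper value outside its range is refused whole. The fingers move at their own pace and stop on an object; "grip_force" is the grip in N (left out, the last holds). Time passes only in rows, so rows that repeat a pose let the fingers close. It gives the time, the measured TCP pose, the force and the opening at its end, in the units of the state.
- ctrl.read_state(): the state, without advancing time (a new reading comes with each control period).
- ctrl.capture(name): name is "scene" or "top" or "wrist"; returns the picture (420x560x3 uint8, red, green, blue); there is no depth.
- ctrl.camera_params(name): a dict with "mtx" (3x3 intrinsics, pixels), "rvec" (rotation vector, rad) and "tvec" (3), from world to camera coordinates, as OpenCV has them. Camera axes: x right, y down, z forward; pixel columns grow to the right and rows downward; lengths in mm; the calibration is good to about 2 mm. The wrist camera is an equidistant fisheye: a pixel r from the principal point sees the ray r / f radians off the axis. A picture is of the moment at which its call begins: read the wrist's pose just before it. camera_params takes no time and is no camera call; for the wrist camera it gives the pose at the moment of the call.
- ctrl.job_done(): hands the job in, once; it reports no verdict.
The state is a dict: "time_s": time; "qpos": joint angles; "qd": joint speeds; "effort": joint torques, N m; "tool_pos": TCP position; "eef_rot": TCP orientation; "force": force on the tool from outside, world axes, zero at the start; "wrist_torque": the same for the moment, N m; "gripper_width": opening from 0.0 (shut) to 1.0 (fully open).
Only numpy, scipy, OpenCV 4.12 (cv2) and the standard library are available. Lean on these libraries where they do the work, as an engineer would, in place of code of your own. Each camera call takes 0.05 s, during which the arm holds its last target. There are 200 camera calls.

## Task

One or more of the three game cases standing side by side in the wooden rack stick out towards you. Tap the spines of those that do until every case is home against the rack's back board and all three spines are in line, and leave all the cases standing in their slots.

Things in the scene. Friction and masses are not known exactly. Their poses are not given: they have to be found in the camera images.
- red_case_mid (a point): Centre of the red plastic game case: rigid plate 170 mm long (its x), 14 mm thick (y), 105 mm tall (z), about 90 g, standing on a long edge in one of the rack's three slots (any), along which it slides easily (1 mm play each side). Its spine, the 14 x 105 mm upright edge facing the robot, is 85 mm from here towards -x of the case. Starts 0 to 50 mm short of home.
- blue_case_mid (a point): Centre of the blue plastic game case: rigid plate 170 mm long (its x), 14 mm thick (y), 105 mm tall (z), about 90 g, standing on a long edge in one of the rack's three slots (any), along which it slides easily (1 mm play each side). Its spine, the 14 x 105 mm upright edge facing the robot, is 85 mm from here towards -x of the case. Starts 0 to 50 mm short of home.
- green_case_mid (a point): Centre of the green plastic game case: rigid plate 170 mm long (its x), 14 mm thick (y), 105 mm tall (z), about 90 g, standing on a long edge in one of the rack's three slots (any), along which it slides easily (1 mm play each side). Its spine, the 14 x 105 mm upright edge facing the robot, is 85 mm from here towards -x of the case. Starts 0 to 50 mm short of home.
- rack: Fixed wooden rack 84 mm wide, open at top and front (-x). Base 10 mm thick from x = -80 mm back. Slots 16 mm wide along x at y = -22, 0, 22 mm; outer walls 60 mm, dividers 52 mm high over the laminate, from x = -60 mm back. Upright back board 110 mm high, front face at x = +85 mm. Origin on the laminate. A case touching the back board is home: centre at x = 0, 62.5 mm up; spine at x = -85 mm.
There are look-alikes about, which are no part of the job. Leave any yellow look-alike of the part that bears red_case_mid alone. Of the things that look like the part that bears green_case_mid, the larger one is meant.

How it is judged:
By the outcome, as a careful person would: the job done as asked, in the order asked, and still so for the second after the job is handed in, with the robot touching nothing.
It also fails if it takes over 48 s, if anything falls off the work surface, if the arm or the gripper's body presses on something with over 40 N, if the wrist force passes 120 N, or if a joint passes its speed limit or range.

## Working session

There is one attempt and no reset: what is moved stays moved. The work goes in short steps, Python scripts to look and compute and a tool call to move; the robot and the scene stay as the last step left them, time stands still between calls to the robot, and variables do not carry over. Pictures are saved under pics/ and viewed, about 8 in all and at most 12, crops included, and the job is handed in when it is done.

Besides the shell and the picture viewer there is one more tool, called after "Emit:" in YAML: its name, and indented under it one key for each argument. drive_tool: Moves the arm, as the interface text tells. Its arguments: {"type":"object","properties":{"commands":{"type":"array","items":{"type":"object","properties":{"x":{"type":"number"},"y":{"type":"number"},"z":{"type":"number"},"rx":{"type":"number"},"ry":{"type":"number"},"rz":{"type":"number"},"grip":{"type":"number"}}}},"grip_force":{"type":"number"}},"required":["commands"]}

```bash
mkdir -p pics; ls; python3 - <<'E'
from bench import ctrl
import cv2,numpy as np
s=ctrl.read_state();print(s['time_s'],s['tool_pos'],s['eef_rot'],s['gripper_width'])
for n in('scene','top'):
    cv2.imwrite(f'pics/{n}0.png',ctrl.capture(n)[:,:,::-1])
    p=ctrl.camera_params(n);print(n,p)
    R=cv2.Rodrigues(np.array(p['rvec'],float))[0];print(-R.T@np.array(p['tvec']).ravel())
E
```

```text
pics
0.0 [ 168.86252486 -601.18212528  221.90969401] [-4.68856216e-04  7.96988150e-01 -6.03994459e-01 -6.01524086e-04] 1.0014693495368228
scene {'mtx': array([[469.53148731,   0.        , 275.32185574],
       [  0.        , 469.53148731, 201.92071315],
       [  0.        ,   0.        ,   1.        ]]), 'rvec': array([ 2.0332342 ,  1.10618021, -0.54783004]), 'tvec': array([-345.63115224, -190.69626652, 1144.99792722])}
[1041.84856103 -240.16924971  568.96091271]
top {'mtx': array([[428.51475554,   0.        , 276.58936219],
       [  0.        , 428.51475554, 208.09737967],
       [  0.        ,   0.        ,   1.        ]]), 'rvec': array([ 2.1609223 , -2.11789681,  0.16700068]), 'tvec': array([ 57.99484848, 524.22922928, 621.6936389 ])}
[419.59438798  66.9496978  695.80238249]
```

View pics/scene0.png

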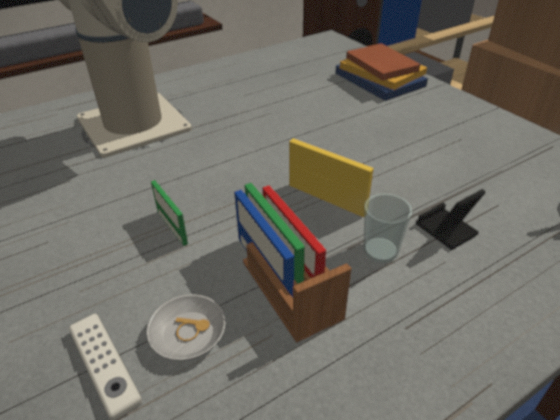

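View pics/top0.png

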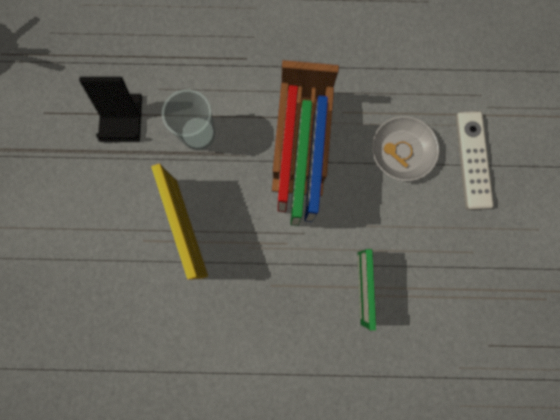

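Top view: red case (285,150), green (301,160) and blue (317,155) stand in the rack, with spines towards the image bottom. The look-alikes are yellow at (180,222) and the small green plate at (368,290). The green in the rack is the larger one, so it is the one meant.

```bash
cat > h.py <<'E'
import cv2,numpy as np
from bench import ctrl
def cam(n):
    p=ctrl.camera_params(n);R=cv2.Rodrigues(np.array(p['rvec'],float))[0]
    return np.array(p['mtx']),R,-R.T@np.array(p['tvec']).ravel()
def onplane(c,uv,z):
    K,R,o=c;d=(R.T@np.linalg.inv(K)@np.c_[np.asarray(uv,float).reshape(-1,2),np.ones(np.size(uv)//2)].T).T
    return o+d*((z-o[2])/d[:,2])[:,None]
E
python3 - <<'E'
from h import *
im=cv2.imread('pics/top0.png');c=cam('top')
hsv=cv2.cvtColor(im,cv2.COLOR_BGR2HSV)
roi=np.zeros(im.shape[:2],np.uint8);roi[50:240,262:345]=255
for n,(a,b) in dict(red=(172,5),green=(45,80),blue=(100,130)).items():
    h=hsv[...,0];m=((h>=a)|(h<=b)) if a>b else ((h>=a)&(h<=b))
    m=(m&(hsv[...,1]>150)&(hsv[...,2]>60)&(roi>0)).astype(np.uint8)
    k=cv2.connectedComponentsWithStats(m);i=1+np.argmax(k[2][1:,4])
    ys,xs=np.where(k[1]==i);P=onplane(c,np.c_[xs,ys],115)[:,:2]
    r=cv2.minAreaRect(P.astype(np.float32));print(n,len(xs),xs.min(),xs.max(),ys.min(),ys.max(),r);print(np.round(cv2.boxPoints(r)))
cv2.imwrite('pics/c1.png',cv2.resize(im[55:230,262:347],None,fx=3.4,fy=3.4,interpolation=cv2.INTER_CUBIC))
s=cv2.imread('pics/scene0.png')
cv2.imwrite('pics/c2.png',cv2.resize(s[175:345,225:360],None,fx=3.5,fy=3.5,interpolation=cv2.INTER_CUBIC))
a=cv2.imread('pics/c1.png');b=cv2.imread('pics/c2.png');H=max(len(a),len(b))
f=lambda q:cv2.copyMakeBorder(q,0,H-len(q),0,0,cv2.BORDER_CONSTANT)
cv2.imwrite('pics/c12.png',cv2.convertScaleAbs(np.hstack([f(a),f(b)]),alpha=1.5))
E
```

```text
red 1177 278 297 85 202 ((605.7296752929688, 55.03790283203125), (15.707042694091797, 171.2962188720703), 86.08694458007812)
[[520.  53.]
 [691.  41.]
 [692.  57.]
 [521.  69.]]
green 886 292 310 101 216 ((583.6376953125, 34.38517761230469), (12.262341499328613, 166.9801788330078), 85.22988891601562)
[[500.  35.]
 [666.  21.]
 [667.  34.]
 [501.  47.]]
blue 1009 308 326 96 212 ((590.7564697265625, 12.526374816894531), (13.78330135345459, 169.2069091796875), 85.58812713623047)
[[506.  12.]
 [675.  -1.]
 [676.  13.]
 [507.  26.]]
```

View pics/c12.png

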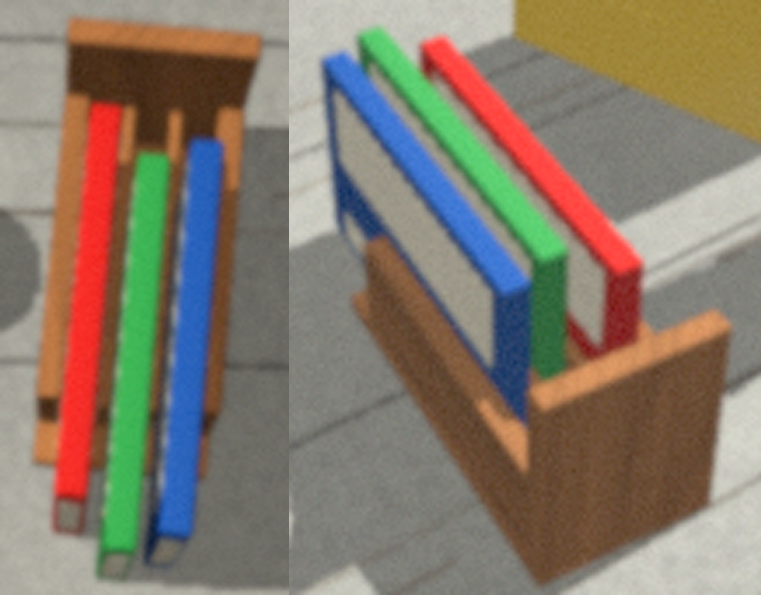

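```bash
python3 - <<'E'
from h import *
c=cam('top')
px=lambda l:np.array([[262+(u+.5)/3.4-.5,55+(v+.5)/3.4-.5] for u,v in l])
print('board top front/back',onplane(c,px([(69,42),(252,62),(70,20),(262,38)]),110).round(1))
print('base front',onplane(c,px([(34,462),(206,476)]),10).round(1))
print('wall top fronts',onplane(c,px([(38,398),(60,400),(218,410)]),60).round(1))
print('red top rear L,R,front',onplane(c,px([(92,103),(122,105),(58,493),(84,497)]),115).round(1))
print('grn',onplane(c,px([(137,153),(168,155),(101,548),(131,551)]),115).round(1))
print('blu',onplane(c,px([(190,140),(222,142),(160,533),(190,535)]),115).round(1))
E
```

```text
board top front/back [[720.7  64.7 110. ]
 [713.2 -13.8 110. ]
 [730.9  64.5 110. ]
 [724.3 -18.1 110. ]]
base front [[556.7  77.2  10. ]
 [551.5  -5.3  10. ]]
wall top fronts [[575.9  75.3  60. ]
 [575.2  65.5  60. ]
 [572.1  -5.3  60. ]]
red top rear L,R,front [[690.8  54.5 115. ]
 [690.2  41.8 115. ]
 [523.1  65.7 115. ]
 [521.7  55.1 115. ]]
grn [[668.9  35.3 115. ]
 [668.3  22.2 115. ]
 [501.   47.9 115. ]
 [500.   35.8 115. ]]
blu [[ 6.752e+02  1.300e+01  1.150e+02]
 [ 6.745e+02 -5.000e-01  1.150e+02]
 [ 5.076e+02  2.420e+01  1.150e+02]
 [ 5.070e+02  1.210e+01  1.150e+02]]
```

All three stick out. Estimated rack origin is (634, 31) with yaw about -4.3°, and the shortfalls are red ~29 mm, green ~49 mm and blue ~40 mm. I'll push red and blue together with the two fingers set about 44 mm apart and straddling green. Then I'll push green with the fingers shut.

Emit:
drive_tool:
  commands:
    - {"x": -539, "y": -464, "z": 0, "rz": 0.349, "grip": 0.35}
    - {"x": -539, "y": -464, "z": 0, "rz": 0.349, "grip": 0.35}
    - {"x": -539, "y": -464, "z": 0, "rz": 0.349, "grip": 0.35}
    - {"x": -539, "y": -464, "z": 0, "rz": 0.349, "grip": 0.35}
    - {"x": -539, "y": -464, "z": 0, "rz": 0.349, "grip": 0.35}
    - {"x": -539, "y": -464, "z": 0, "rz": 0.349, "grip": 0.35}
    - {"x": -539, "y": -464, "z": 0, "rz": 0.349, "grip": 0.35}
    - {"x": -539, "y": -464, "z": 0, "rz": 0.349, "grip": 0.35}
    - {"x": -539, "y": -464, "z": 0, "rz": 0.349, "grip": 0.35}
    - {"x": -539, "y": -464, "z": 0, "rz": 0.349, "grip": 0.35}
    - {"x": -539, "y": -464, "z": 0, "rz": 0.349, "grip": 0.35}
    - {"x": -539, "y": -464, "z": 0, "rz": 0.349, "grip": 0.35}
    - {"x": -539, "y": -464, "z": 0, "rz": 0.349, "grip": 0.35}
    - {"x": -539, "y": -464, "z": 0, "rz": 0.349, "grip": 0.35}
    - {"x": -539, "y": -464, "z": 0, "rz": 0.349, "grip": 0.35}
    - {"x": -539, "y": -464, "z": 0, "rz": 0.349, "grip": 0.35}
    - {"x": -539, "y": -464, "z": 0, "rz": 0.349, "grip": 0.35}
    - {"x": -539, "y": -464, "z": 0, "rz": 0.349, "grip": 0.35}
    - {"x": -539, "y": -464, "z": 0, "rz": 0.349, "grip": 0.35}
    - {"x": -539, "y": -464, "z": 0, "rz": 0.349, "grip": 0.35}

```text
$.commands[0]: bad value
```

Emit:
drive_tool:
  commands:
    - {"x": -270, "y": -232, "z": 0, "rz": 0.349, "grip": 0.35}
    - {"x": -270, "y": -232, "z": 0, "rz": 0.349, "grip": 0.35}
    - {"x": -270, "y": -232, "z": 0, "rz": 0.349, "grip": 0.35}
    - {"x": -270, "y": -232, "z": 0, "rz": 0.349, "grip": 0.35}
    - {"x": -270, "y": -232, "z": 0, "rz": 0.349, "grip": 0.35}
    - {"x": -270, "y": -232, "z": 0, "rz": 0.349, "grip": 0.35}
    - {"x": -270, "y": -232, "z": 0, "rz": 0.349, "grip": 0.35}
    - {"x": -270, "y": -232, "z": 0, "rz": 0.349, "grip": 0.35}
    - {"x": -270, "y": -232, "z": 0, "rz": 0.349, "grip": 0.35}
    - {"x": -270, "y": -232, "z": 0, "rz": 0.349, "grip": 0.35}

```text
$.commands[0]: bad value
```

Emit:
drive_tool:
  commands:
    - {"x": -40, "y": -34, "z": 0, "rx": 0, "ry": 0, "rz": 0.12, "grip": 0.35}

```text
time_s: 0.18
tool_pos: [185.0, -568.1, 222.4]
eef_rot: [0.001, 0.759, -0.651, 0.001]
force: [0.1, 0.7, 0.9]
gripper_width: 0.953
```

Emit:
drive_tool:
  commands:
    - {"x": -556, "y": -373, "z": 0, "rx": 0, "ry": 0, "rz": 0.229, "grip": 0.35}
    - {"x": -556, "y": -373, "z": 0, "rx": 0, "ry": 0, "rz": 0.229, "grip": 0.35}
    - {"x": -556, "y": -373, "z": 0, "rx": 0, "ry": 0, "rz": 0.229, "grip": 0.35}
    - {"x": -556, "y": -373, "z": 0, "rx": 0, "ry": 0, "rz": 0.229, "grip": 0.35}
    - {"x": -556, "y": -373, "z": 0, "rx": 0, "ry": 0, "rz": 0.229, "grip": 0.35}
    - {"x": -556, "y": -373, "z": 0, "rx": 0, "ry": 0, "rz": 0.229, "grip": 0.35}
    - {"x": -556, "y": -373, "z": 0, "rx": 0, "ry": 0, "rz": 0.229, "grip": 0.35}
    - {"x": -556, "y": -373, "z": 0, "rx": 0, "ry": 0, "rz": 0.229, "grip": 0.35}
    - {"x": -556, "y": -373, "z": 0, "rx": 0, "ry": 0, "rz": 0.229, "grip": 0.35}
    - {"x": -556, "y": -373, "z": 0, "rx": 0, "ry": 0, "rz": 0.229, "grip": 0.35}
    - {"x": -556, "y": -373, "z": 0, "rx": 0, "ry": 0, "rz": 0.229, "grip": 0.35}
    - {"x": -556, "y": -373, "z": 0, "rx": 0, "ry": 0, "rz": 0.229, "grip": 0.35}
    - {"x": -556, "y": -373, "z": 0, "rx": 0, "ry": 0, "rz": 0.229, "grip": 0.35}
    - {"x": -556, "y": -373, "z": 0, "rx": 0, "ry": 0, "rz": 0.229, "grip": 0.35}
    - {"x": -556, "y": -373, "z": 0, "rx": 0, "ry": 0, "rz": 0.229, "grip": 0.35}
    - {"x": -556, "y": -373, "z": 0, "rx": 0, "ry": 0, "rz": 0.229, "grip": 0.35}
    - {"x": -556, "y": -373, "z": 0, "rx": 0, "ry": 0, "rz": 0.229, "grip": 0.35}
    - {"x": -556, "y": -373, "z": 0, "rx": 0, "ry": 0, "rz": 0.229, "grip": 0.35}

```text
time_s: 1.68
tool_pos: [470.2, 44.7, 222.4]
eef_rot: [-0.0, -0.682, 0.732, 0.0]
force: [-0.6, 0.9, 0.6]
gripper_width: 0.348
```

Emit:
drive_tool:
  commands:
    - {"x": 1, "y": 0, "z": 30, "rx": 0, "ry": 0, "rz": 0.004, "grip": 0.35}
    - {"x": 1, "y": 0, "z": 60, "rx": 0, "ry": 0, "rz": 0.004, "grip": 0.35}
    - {"x": 1, "y": 0, "z": 90, "rx": 0, "ry": 0, "rz": 0.004, "grip": 0.35}
    - {"x": 1, "y": 0, "z": 120, "rx": 0, "ry": 0, "rz": 0.004, "grip": 0.35}
    - {"x": 1, "y": 0, "z": 150, "rx": 0, "ry": 0, "rz": 0.004, "grip": 0.35}
    - {"x": 1, "y": 0, "z": 172, "rx": 0, "ry": 0, "rz": 0.004, "grip": 0.35}
    - {"x": 1, "y": 0, "z": 172, "rx": 0, "ry": 0, "rz": 0.004, "grip": 0.35}
    - {"x": 1, "y": 0, "z": 172, "rx": 0, "ry": 0, "rz": 0.004, "grip": 0.35}

```text
time_s: 2.35
tool_pos: [468.3, 40.5, 50.1]
eef_rot: [-0.001, -0.678, 0.735, 0.001]
force: [0.6, -0.2, 0.4]
gripper_width: 0.349
```

```bash
python3 - <<'E'
from h import *
s=ctrl.read_state();print(s['tool_pos'],s['force'],s['gripper_width'])
w=ctrl.capture('wrist')[:,:,::-1];t=ctrl.capture('scene')[:,:,::-1]
print(ctrl.camera_params('wrist')['mtx'][0],cam('wrist')[2])
cv2.imwrite('pics/w1.png',np.hstack([cv2.resize(w,(400,300)),cv2.resize(t,(400,300))]))
E
```

```text
[468.30506908  40.52455549  50.08428173] [ 0.64878885 -0.22902548  0.38314222] 0.3486332296090412
[325.1922621    0.         276.60845886] [541.03990204  35.83896016 212.99747153]
```

View pics/w1.png

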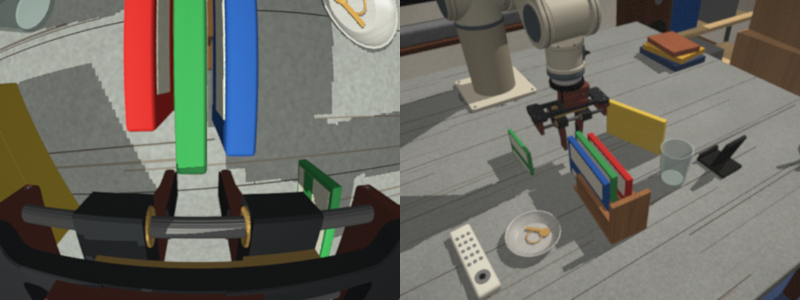

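Wrist view: the fingers (165..245, 200) straddle the green spine (190,165), with red (140,128) and blue (240,153) outside it. I'm about 3 mm too far towards -y, so I'll correct that and then push.

Emit:
drive_tool:
  commands:
    - {"x": -3, "y": 0, "z": 0, "rx": 0, "ry": 0, "rz": -0.004, "grip": 0.35}
    - {"x": -3, "y": -8, "z": 0, "rx": 0, "ry": 0, "rz": -0.004, "grip": 0.35}
    - {"x": -3, "y": -16, "z": 0, "rx": 0, "ry": 0, "rz": -0.004, "grip": 0.35}
    - {"x": -3, "y": -22, "z": 0, "rx": 0, "ry": 0, "rz": -0.004, "grip": 0.35}
    - {"x": -3, "y": -26, "z": 0, "rx": 0, "ry": 0, "rz": -0.004, "grip": 0.35}
    - {"x": -3, "y": -30, "z": 0, "rx": 0, "ry": 0, "rz": -0.004, "grip": 0.35}
    - {"x": -3, "y": -34, "z": 0, "rx": 0, "ry": 0, "rz": -0.004, "grip": 0.35}
    - {"x": -3, "y": -38, "z": 0, "rx": 0, "ry": 0, "rz": -0.004, "grip": 0.35}
    - {"x": -3, "y": -42, "z": 0, "rx": 0, "ry": 0, "rz": -0.004, "grip": 0.35}
    - {"x": -3, "y": -46, "z": 0, "rx": 0, "ry": 0, "rz": -0.004, "grip": 0.35}
    - {"x": -3, "y": -50, "z": 0, "rx": 0, "ry": 0, "rz": -0.004, "grip": 0.35}
    - {"x": -3, "y": -50, "z": 0, "rx": 0, "ry": 0, "rz": -0.004, "grip": 0.35}

```text
time_s: 3.45
tool_pos: [520.9, 40.7, 50.7]
eef_rot: [0.0, -0.68, 0.733, -0.0]
force: [1.0, -0.2, -0.5]
gripper_width: 0.354
```

```bash
python3 - <<'E'
from h import *
s=ctrl.read_state();print(s['tool_pos'],s['force'],s['gripper_width'])
w=ctrl.capture('wrist')[:,:,::-1];t=ctrl.capture('scene')[:,:,::-1]
cv2.imwrite('pics/w2.png',np.hstack([cv2.resize(w,(400,300)),cv2.resize(t[100:310,140:420],(400,300))]))
E
```

```text
[520.86744196  40.73421462  50.6946945 ] [ 0.97952404 -0.22559395 -0.51401539] 0.3535767523518778
```

View pics/w2.png

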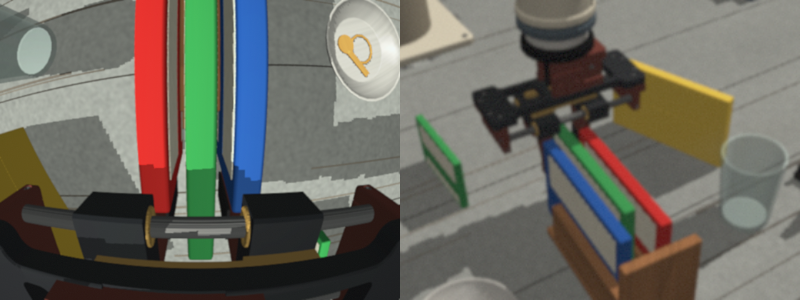

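Wrist view: the fingers are on the red (155,200) and blue (248,200) spines, with green between them. No snag. About 18 mm to go.

Emit:
drive_tool:
  commands:
    - {"x": 1, "y": -4, "z": 0, "rx": 0, "ry": 0, "rz": 0, "grip": 0.35}
    - {"x": 1, "y": -8, "z": 0, "rx": 0, "ry": 0, "rz": 0, "grip": 0.35}
    - {"x": 1, "y": -11, "z": 0, "rx": 0, "ry": 0, "rz": 0, "grip": 0.35}
    - {"x": 1, "y": -13, "z": 0, "rx": 0, "ry": 0, "rz": 0, "grip": 0.35}
    - {"x": 1, "y": -15, "z": 0, "rx": 0, "ry": 0, "rz": 0, "grip": 0.35}
    - {"x": 1, "y": -15, "z": 0, "rx": 0, "ry": 0, "rz": 0, "grip": 0.35}

```text
time_s: 4.05
tool_pos: [535.3, 38.6, 50.7]
eef_rot: [0.0, -0.68, 0.733, -0.0]
force: [0.4, -1.2, 0.4]
gripper_width: 0.349
```

Emit:
drive_tool:
  commands:
    - {"x": 0, "y": -1, "z": 0, "rx": 0, "ry": 0, "rz": 0, "grip": 0.35}
    - {"x": 0, "y": -2, "z": 0, "rx": 0, "ry": 0, "rz": 0, "grip": 0.35}
    - {"x": 0, "y": -2, "z": 0, "rx": 0, "ry": 0, "rz": 0, "grip": 0.35}

```text
time_s: 4.3
tool_pos: [536.9, 38.5, 50.7]
eef_rot: [0.0, -0.68, 0.733, -0.0]
force: [-0.8, 1.1, -0.3]
gripper_width: 0.352
```

Emit:
drive_tool:
  commands:
    - {"x": 0, "y": -1, "z": 0, "rx": 0, "ry": 0, "rz": 0, "grip": 0.35}
    - {"x": 0, "y": -1, "z": 0, "rx": 0, "ry": 0, "rz": 0, "grip": 0.35}

```text
time_s: 4.47
tool_pos: [537.9, 38.4, 50.7]
eef_rot: [0.0, -0.68, 0.733, -0.0]
force: [-0.5, -0.1, 0.3]
gripper_width: 0.347
```

Emit:
drive_tool:
  commands:
    - {"x": 0, "y": -1, "z": 0, "rx": 0, "ry": 0, "rz": 0, "grip": 0.35}
    - {"x": 0, "y": -1, "z": 0, "rx": 0, "ry": 0, "rz": 0, "grip": 0.35}

```text
time_s: 4.63
tool_pos: [538.8, 38.3, 50.7]
eef_rot: [0.0, -0.68, 0.733, -0.0]
force: [-1.6, -1.0, 0.3]
gripper_width: 0.353
```

Emit:
drive_tool:
  commands:
    - {"x": 0, "y": -1, "z": 0, "rx": 0, "ry": 0, "rz": 0, "grip": 0.35}
    - {"x": 0, "y": -1, "z": 0, "rx": 0, "ry": 0, "rz": 0, "grip": 0.35}

```text
time_s: 4.8
tool_pos: [538.6, 38.3, 50.6]
eef_rot: [-0.001, -0.68, 0.733, 0.001]
force: [-5.5, 1.4, 3.4]
gripper_width: 0.355
```

Emit:
drive_tool:
  commands:
    - {"x": 0, "y": -1, "z": 0, "rx": 0, "ry": 0, "rz": 0, "grip": 0.35}
    - {"x": 0, "y": -1, "z": 0, "rx": 0, "ry": 0, "rz": 0, "grip": 0.35}

```text
time_s: 4.97
tool_pos: [538.6, 38.3, 50.5]
eef_rot: [-0.002, -0.68, 0.733, 0.001]
force: [-7.8, 1.3, 6.3]
gripper_width: 0.352
```

```bash
python3 - <<'E'
from h import *
s=ctrl.read_state();print(s['tool_pos'],s['force'],s['gripper_width'])
w=ctrl.capture('top')[:,:,::-1];t=ctrl.capture('scene')[:,:,::-1]
cv2.imwrite('pics/w3.png',np.hstack([cv2.resize(w[50:260,220:360],(400,600)),cv2.resize(t[170:345,220:360],(400,500+100))]))
E
```

```text
[538.56027959  38.32097135  50.46153345] [-7.79703271  1.33083185  6.34801938] 0.35199975196743866
```

View pics/w3.png

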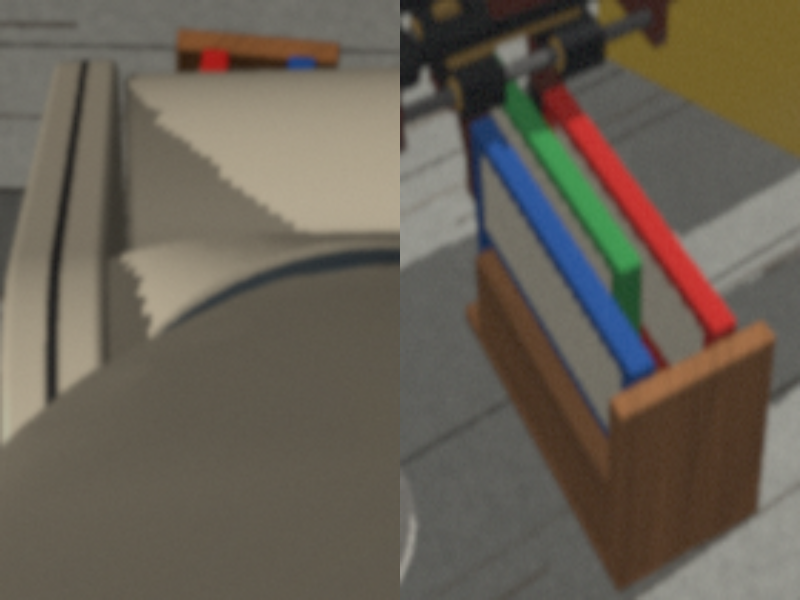

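Scene view: red (720,330) and blue (635,370) have reached the back board, and the tool stopped at 8 N. Green (625,265) is still short. I'll back off, shut the fingers and push green.

Emit:
drive_tool:
  commands:
    - {"x": 0, "y": 10, "z": 0, "rx": 0, "ry": 0, "rz": 0, "grip": 0.35}
    - {"x": 0, "y": 30, "z": 0, "rx": 0, "ry": 0, "rz": 0, "grip": 0.35}
    - {"x": 0, "y": 55, "z": 0, "rx": 0, "ry": 0, "rz": 0, "grip": 0.35}
    - {"x": 0, "y": 78, "z": 0, "rx": 0, "ry": 0, "rz": 0, "grip": 0.35}
    - {"x": 0, "y": 78, "z": 0, "rx": 0, "ry": 0, "rz": 0, "grip": 0.35}
    - {"x": 0, "y": 78, "z": 0, "rx": 0, "ry": 0, "rz": 0, "grip": 0}
    - {"x": 0, "y": 78, "z": 0, "rx": 0, "ry": 0, "rz": 0, "grip": 0}
    - {"x": 0, "y": 78, "z": 0, "rx": 0, "ry": 0, "rz": 0, "grip": 0}
    - {"x": 0, "y": 78, "z": 0, "rx": 0, "ry": 0, "rz": 0, "grip": 0}
    - {"x": 0, "y": 78, "z": 0, "rx": 0, "ry": 0, "rz": 0, "grip": 0}
    - {"x": 0, "y": 78, "z": 0, "rx": 0, "ry": 0, "rz": 0, "grip": 0}

```text
time_s: 5.98
tool_pos: [463.4, 44.0, 50.6]
eef_rot: [0.0, -0.68, 0.733, -0.0]
force: [1.0, -0.1, 0.3]
gripper_width: 0.01
```

```bash
python3 - <<'E'
from h import *
s=ctrl.read_state();print(s['tool_pos'],s['force'],s['gripper_width'])
w=ctrl.capture('wrist')[:,:,::-1];t=ctrl.capture('scene')[:,:,::-1]
cv2.imwrite('pics/w4.png',np.hstack([cv2.resize(w[100:400,120:440],(400,375)),cv2.resize(t[170:340,220:360],(400,375))]))
E
```

```text
[463.40901269  44.02479734  50.63015477] [ 1.03745629 -0.05861389  0.33143492] 0.00982822032018478
```

View pics/w4.png

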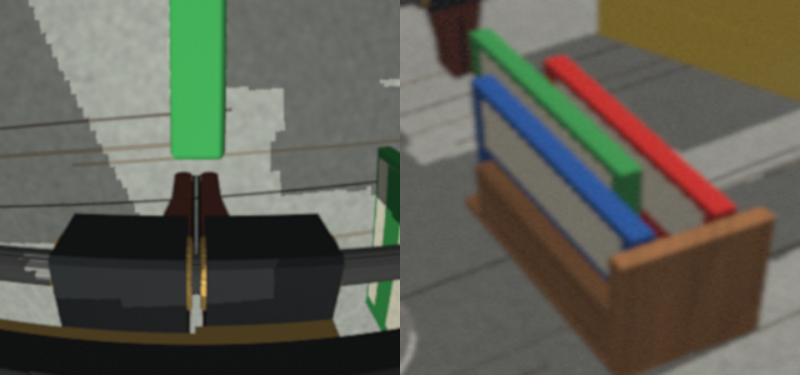

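The shut fingers (197,180) are centred on the green spine (197,155). Red and blue sit home at the board.

Emit:
drive_tool:
  commands:
    - {"x": 0, "y": -8, "z": 0, "rx": 0, "ry": 0, "rz": 0, "grip": 0}
    - {"x": 0, "y": -16, "z": 0, "rx": 0, "ry": 0, "rz": 0, "grip": 0}
    - {"x": 0, "y": -20, "z": 0, "rx": 0, "ry": 0, "rz": 0, "grip": 0}
    - {"x": 0, "y": -24, "z": 0, "rx": 0, "ry": 0, "rz": 0, "grip": 0}
    - {"x": 0, "y": -28, "z": 0, "rx": 0, "ry": 0, "rz": 0, "grip": 0}
    - {"x": 0, "y": -32, "z": 0, "rx": 0, "ry": 0, "rz": 0, "grip": 0}
    - {"x": 0, "y": -36, "z": 0, "rx": 0, "ry": 0, "rz": 0, "grip": 0}
    - {"x": 0, "y": -40, "z": 0, "rx": 0, "ry": 0, "rz": 0, "grip": 0}
    - {"x": 0, "y": -44, "z": 0, "rx": 0, "ry": 0, "rz": 0, "grip": 0}
    - {"x": 0, "y": -48, "z": 0, "rx": 0, "ry": 0, "rz": 0, "grip": 0}
    - {"x": 0, "y": -52, "z": 0, "rx": 0, "ry": 0, "rz": 0, "grip": 0}
    - {"x": 0, "y": -56, "z": 0, "rx": 0, "ry": 0, "rz": 0, "grip": 0}
    - {"x": 0, "y": -60, "z": 0, "rx": 0, "ry": 0, "rz": 0, "grip": 0}
    - {"x": 0, "y": -64, "z": 0, "rx": 0, "ry": 0, "rz": 0, "grip": 0}
    - {"x": 0, "y": -68, "z": 0, "rx": 0, "ry": 0, "rz": 0, "grip": 0}
    - {"x": 0, "y": -71, "z": 0, "rx": 0, "ry": 0, "rz": 0, "grip": 0}
    - {"x": 0, "y": -73, "z": 0, "rx": 0, "ry": 0, "rz": 0, "grip": 0}
    - {"x": 0, "y": -73, "z": 0, "rx": 0, "ry": 0, "rz": 0, "grip": 0}

```text
time_s: 7.58
tool_pos: [536.3, 38.6, 50.7]
eef_rot: [0.0, -0.68, 0.733, -0.0]
force: [0.2, -0.5, 0.1]
gripper_width: 0.003
```

Emit:
drive_tool:
  commands:
    - {"x": 0, "y": -1, "z": 0, "rx": 0, "ry": 0, "rz": 0, "grip": 0}
    - {"x": 0, "y": -2, "z": 0, "rx": 0, "ry": 0, "rz": 0, "grip": 0}
    - {"x": 0, "y": -2, "z": 0, "rx": 0, "ry": 0, "rz": 0, "grip": 0}

```text
time_s: 7.83
tool_pos: [537.7, 38.4, 50.7]
eef_rot: [0.0, -0.68, 0.733, 0.0]
force: [-0.4, -0.6, 0.1]
gripper_width: 0.006
```

Emit:
drive_tool:
  commands:
    - {"x": 0, "y": -1, "z": 0, "rx": 0, "ry": 0, "rz": 0, "grip": 0}
    - {"x": 0, "y": -1, "z": 0, "rx": 0, "ry": 0, "rz": 0, "grip": 0}

```text
time_s: 8.0
tool_pos: [538.8, 38.4, 50.7]
eef_rot: [0.0, -0.68, 0.733, -0.0]
force: [-0.8, -0.2, 0.9]
gripper_width: 0.005
```

Emit:
drive_tool:
  commands:
    - {"x": 0, "y": -1, "z": 0, "rx": 0, "ry": 0, "rz": 0, "grip": 0}
    - {"x": 0, "y": -1, "z": 0, "rx": 0, "ry": 0, "rz": 0, "grip": 0}

```text
time_s: 8.17
tool_pos: [538.7, 38.3, 50.6]
eef_rot: [-0.001, -0.68, 0.733, 0.001]
force: [-4.2, 0.9, 3.1]
gripper_width: 0.007
```

Green stopped at the same position, 538.7. Next I'll tap red and blue individually to seat each one.

Emit:
drive_tool:
  commands:
    - {"x": 0, "y": 8, "z": 0, "rx": 0, "ry": 0, "rz": 0, "grip": 0}
    - {"x": 0, "y": 16, "z": 0, "rx": 0, "ry": 0, "rz": 0, "grip": 0}
    - {"x": -12, "y": 16, "z": 0, "rx": 0, "ry": 0, "rz": 0, "grip": 0}
    - {"x": -24, "y": 16, "z": 0, "rx": 0, "ry": 0, "rz": 0, "grip": 0}
    - {"x": -24, "y": 16, "z": 0, "rx": 0, "ry": 0, "rz": 0, "grip": 0}
    - {"x": -24, "y": 12, "z": 0, "rx": 0, "ry": 0, "rz": 0, "grip": 0}
    - {"x": -24, "y": 8, "z": 0, "rx": 0, "ry": 0, "rz": 0, "grip": 0}
    - {"x": -24, "y": 5, "z": 0, "rx": 0, "ry": 0, "rz": 0, "grip": 0}
    - {"x": -24, "y": 3, "z": 0, "rx": 0, "ry": 0, "rz": 0, "grip": 0}
    - {"x": -24, "y": 1, "z": 0, "rx": 0, "ry": 0, "rz": 0, "grip": 0}
    - {"x": -24, "y": 0, "z": 0, "rx": 0, "ry": 0, "rz": 0, "grip": 0}
    - {"x": -24, "y": 0, "z": 0, "rx": 0, "ry": 0, "rz": 0, "grip": 0}

```text
time_s: 9.17
tool_pos: [540.4, 62.0, 50.4]
eef_rot: [-0.001, -0.68, 0.733, 0.001]
force: [-3.9, 0.4, 2.3]
gripper_width: 0.003
```

Emit:
drive_tool:
  commands:
    - {"x": 0, "y": 8, "z": 0, "rx": 0, "ry": 0, "rz": 0, "grip": 0}
    - {"x": 0, "y": 16, "z": 0, "rx": 0, "ry": 0, "rz": 0, "grip": 0}
    - {"x": 16, "y": 16, "z": 0, "rx": 0, "ry": 0, "rz": 0, "grip": 0}
    - {"x": 32, "y": 16, "z": 0, "rx": 0, "ry": 0, "rz": 0, "grip": 0}
    - {"x": 47, "y": 16, "z": 0, "rx": 0, "ry": 0, "rz": 0, "grip": 0}
    - {"x": 47, "y": 16, "z": 0, "rx": 0, "ry": 0, "rz": 0, "grip": 0}
    - {"x": 47, "y": 12, "z": 0, "rx": 0, "ry": 0, "rz": 0, "grip": 0}
    - {"x": 47, "y": 8, "z": 0, "rx": 0, "ry": 0, "rz": 0, "grip": 0}
    - {"x": 47, "y": 5, "z": 0, "rx": 0, "ry": 0, "rz": 0, "grip": 0}
    - {"x": 47, "y": 3, "z": 0, "rx": 0, "ry": 0, "rz": 0, "grip": 0}
    - {"x": 47, "y": 1, "z": 0, "rx": 0, "ry": 0, "rz": 0, "grip": 0}
    - {"x": 47, "y": 0, "z": 0, "rx": 0, "ry": 0, "rz": 0, "grip": 0}
    - {"x": 47, "y": 0, "z": 0, "rx": 0, "ry": 0, "rz": 0, "grip": 0}

```text
time_s: 10.25
tool_pos: [537.0, 15.8, 50.4]
eef_rot: [-0.001, -0.68, 0.733, 0.001]
force: [-4.3, 1.7, 2.5]
gripper_width: 0.004
```

Blue also stops in line (537.0, as predicted). I'll retreat and look.

Emit:
drive_tool:
  commands:
    - {"x": 0, "y": 10, "z": 0, "rx": 0, "ry": 0, "rz": 0, "grip": 0}
    - {"x": 0, "y": 35, "z": 0, "rx": 0, "ry": 0, "rz": 0, "grip": 0}
    - {"x": 0, "y": 60, "z": 0, "rx": 0, "ry": 0, "rz": 0, "grip": 0}
    - {"x": 0, "y": 60, "z": -35, "rx": 0, "ry": 0, "rz": 0, "grip": 0}
    - {"x": 0, "y": 60, "z": -70, "rx": 0, "ry": 0, "rz": 0, "grip": 0}
    - {"x": 0, "y": 60, "z": -105, "rx": 0, "ry": 0, "rz": 0, "grip": 0}
    - {"x": 0, "y": 60, "z": -140, "rx": 0, "ry": 0, "rz": 0, "grip": 0}
    - {"x": 0, "y": 60, "z": -170, "rx": 0, "ry": 0, "rz": 0, "grip": 0}
    - {"x": 320, "y": 60, "z": -170, "rx": 0, "ry": 0, "rz": 0, "grip": 0}
    - {"x": 320, "y": 60, "z": -170, "rx": 0, "ry": 0, "rz": 0, "grip": 0}
    - {"x": 320, "y": 60, "z": -170, "rx": 0, "ry": 0, "rz": 0, "grip": 0}
    - {"x": 320, "y": 60, "z": -170, "rx": 0, "ry": 0, "rz": 0, "grip": 0}
    - {"x": 320, "y": 60, "z": -170, "rx": 0, "ry": 0, "rz": 0, "grip": 0}
    - {"x": 320, "y": 60, "z": -170, "rx": 0, "ry": 0, "rz": 0, "grip": 0}
    - {"x": 320, "y": 60, "z": -170, "rx": 0, "ry": 0, "rz": 0, "grip": 0}
    - {"x": 320, "y": 60, "z": -170, "rx": 0, "ry": 0, "rz": 0, "grip": 0}
    - {"x": 320, "y": 60, "z": -170, "rx": 0, "ry": 0, "rz": 0, "grip": 0}
    - {"x": 320, "y": 60, "z": -170, "rx": 0, "ry": 0, "rz": 0, "grip": 0}

```text
time_s: 11.75
tool_pos: [453.4, -300.1, 220.3]
eef_rot: [0.0, -0.679, 0.734, 0.0]
force: [0.0, 0.3, 0.2]
gripper_width: 0.006
```

```bash
python3 - <<'E'
from h import *
s=ctrl.read_state();print(s['time_s'],s['tool_pos'],s['force'])
w=ctrl.capture('top')[:,:,::-1].copy();t=ctrl.capture('scene')[:,:,::-1].copy();c=cam('top')
hsv=cv2.cvtColor(w,cv2.COLOR_BGR2HSV)
roi=np.zeros(w.shape[:2],bool);roi[50:240,262:345]=1
u=np.array([.9972,-.075])
for n,(a,b) in dict(red=(172,5),green=(45,80),blue=(100,130)).items():
    h=hsv[...,0];m=((h>=a)|(h<=b)) if a>b else ((h>=a)&(h<=b))
    ys,xs=np.where(m&(hsv[...,1]>150)&(hsv[...,2]>60)&roi);P=onplane(c,np.c_[xs,ys],115)[:,:2]-[634,31]
    print(n,len(xs),'u',np.percentile(P@u,[.5,99.5]).round(1))
cv2.imwrite('pics/w5.png',np.hstack([cv2.resize(w[50:230,230:365],(400,533),interpolation=2),cv2.resize(t[170:350,220:355],(400,533),interpolation=2)]))
E
```

```text
11.75 [ 453.40209887 -300.14227173  220.2812357 ] [0.03372237 0.25502945 0.24626144]
red 1178 u [-86.2  82.1]
green 867 u [-85.6  80.3]
blue 978 u [-86.   80.9]
```

View pics/w5.png

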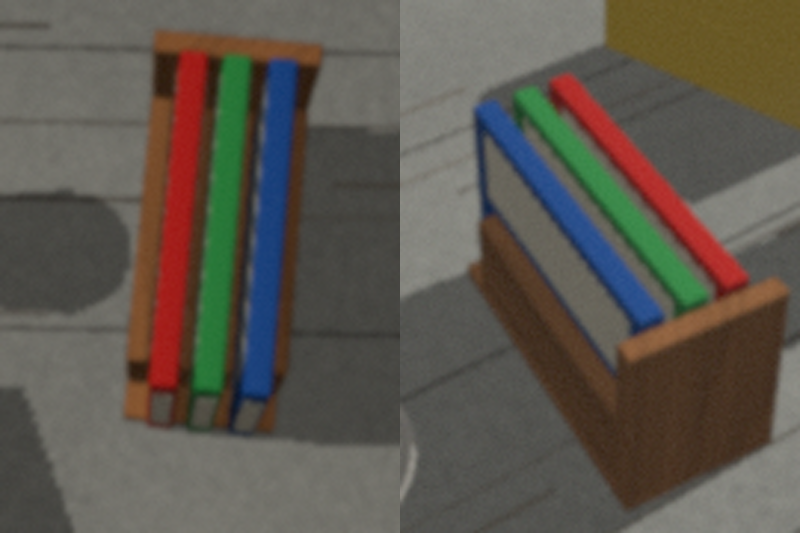

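All three spines are in line (spine edges at -86.2, -85.6 and -86.0 mm along the rack), at the back board and upright in their slots.

```bash
python3 -c "
from bench import ctrl
print(ctrl.job_done())"
```

```text
the job is handed in; nothing more can be done
None
```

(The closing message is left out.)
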